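# Switch on the soldering bench in order

### The arm

A 7-joint arm with a two-finger parallel gripper is mounted at the origin on the work surface. World frame = base frame: x ahead of the robot, y to its left, z up, the work surface at z = 0. Lengths are in m, angles in rad, forces in N, time in s.
With the tool pointing down it reaches from about 0.425 to 0.875 m from the base axis. Payload 8.4 kg.
Tool frame: the origin (TCP) lies midway between the tips of the shut fingers; the grasp point (between the pads) lies ctrl.grasp_offset behind it (ctrl.grasp_offset is the distance from the TCP to the grasp point, in m); z points along the fingers, y is the line along which they close (so a half turn about z gives the same grasp; the last joint's range is limited). The gripper opens to 85 mm and grips with 20 to 120 N. Pads are 22 mm wide; open, the fingers measure 114 mm over their backs; the gripper's body (76 mm by 85 mm) begins 54 mm behind the grasp point. The pads swing forward as they close: fully open they stand 13 mm farther back than shut.
Start: joints at [1.001, 0.333, 0.04, 1.465, -0.013, 1.343, -0.059], TCP at [0.295, -0.579, 0.231] pointing down, gripper open.
Joint ranges: [-2.58, 2.58], [-0.38, 2.09], [-1.3, 1.39], [0.25, 2.4], [-1.5, 4.64], [0.08, 2.09], [-2.65, 2.65]. Speed limits (rad/s): [2.22, 2.22, 2.79, 2.79, 3.14, 3.14, 3.14].

### API

Orientations are given as a unit quaternion [w, x, y, z].
In Python, from cell import ctrl, capture, camera_params, job_done gives the robot as it stands. The module is installed in compiled form; this text tells all that it offers.
- The arm moves only by the tool jog_arm, never from a script. Its argument "deltas" is a list of rows, each a list of 6 numbers: the shift along the world's x, y, z in mm, then the turn, a rotation vector about the world's x, y, z in rad. In form: [[tx, ty, tz, wx, wy, wz], ...]. A call has 1 to 10 rows; each row is the pose to reach, as a shift and turn from the pose commanded when the call began; what a row does not reach only later rows make up. A row lasts 1/8 s, in which the tool goes at most 62.5 mm and 10.7 degrees, less where a joint would pass 70% of its speed; a pose out of reach is approached as far as the arm can. A call with a gripper value outside its range is refused whole. "claw" is the finger opening in mm, from 0 to 85.4, set as the call begins (left out, the last holds). The fingers move at their own pace and stop on an object; the grip force is fixed at half the most. Time passes only in rows, so rows that repeat a pose let the fingers close. It gives the time, the measured TCP pose, the force, the opening and the grip force at its end, in the units of the state.
- ctrl.read_state(): the state, without advancing time (a new reading comes with each control period).
- capture(name): name is "side" or "top" or "wrist"; returns the picture (420x560x3 uint8, red, green, blue); there is no depth.
- camera_params(name): a dict with "K" (3x3 intrinsics, pixels), "k1" (the pictures are not rectified: a ray, as slopes to the right and down, at radius r is drawn at 1 + k1 r^2 times it, then the intrinsics apply), "pose" (4x4, takes a point from camera to world coordinates); the wrist camera has in their place "mount" (4x4, takes a point from camera to tool coordinates, whose origin is the TCP and whose axes are the flange's). Camera axes: x right, y down, z forward; pixel columns grow to the right and rows downward; lengths in m; the calibration is good to about 2 mm. A picture is of the moment at which its call begins: read the wrist's pose just before it. camera_params takes no time and is no camera call.
- job_done(): hands the job in; it is judged then, once.
The state is a dict: "clock": time; "joint_pos": joint angles; "qvel": joint speeds; "joint_torque": joint torques, N m; "eef_pos": TCP position; "tcp_rot": TCP orientation; "contact_force": force on the tool from outside, world axes, zero at the start; "ft_torque": the same for the moment, N m; "opening": finger opening in m; "finger_force": force on a finger pad.
Only numpy, scipy, OpenCV 4.12 (cv2) and the standard library are available. Lean on these libraries where they do the work, as an engineer would, in place of code of your own. Each camera call takes 0.05 s, during which the arm holds its last target. There are 200 camera calls.

### The job

Switch the soldering bench on by pressing three push keys with a fingertip, in this order: first the power strip, then the soldering station, last the tip thermometer. Press each key lightly, straight down until it stays down, and let go of it again. Do not lift or shove the three devices, and leave everything else on the bench where it is.

Things in the scene. Friction and masses are not known exactly. Their poses are not given: they have to be found in the camera images.
- strip: White plastic power strip, 240 mm long (x) by 62 mm wide by 42 mm high, 0.6 kg, loose on the bench, with three round sockets along its top and one round black push key near its -x end, 85 mm from the middle. The body's origin is the centre of its underside; x runs along its length, z up.
- strip_key (a joint): Push key of the power strip, a black cap 26 mm across. 0 m = up (off, at the start), 0.006 m = fully down (on); counts as on from 0.004 m. It slides straight down against about 2.5 N of friction and stays down when let go.
- strip_key_top (a point): Centre of the top face of the power strip's key, 60 mm above the bench when up; it stands 18 mm proud of the strip and moves with the cap. The cap sits on a soft spring (1.2 N/mm, up to 7 mm): the fingertip sinks about 2 mm, then the key goes down 6 mm, then the cap gives a few mm more and springs back when let go. Pushing the top 9 to 12 mm down, or until 5 to 6 N, switches it on.
- station: Soldering station, a blue steel box 120 mm (x) by 140 mm (y) by 90 mm high with a metal panel on top, 1.8 kg, loose on the bench. On the panel stand a grey dial (42 mm across, 16 mm high, 34 mm to the -y side of the middle; not part of this job) and a round black push key 36 mm to the +y side. Origin: centre of its underside; z up.
- station_key (a joint): Push key of the soldering station, a black cap 26 mm across. 0 m = up (off, at the start), 0.006 m = fully down (on); counts as on from 0.004 m. It slides straight down against about 2.5 N of friction and stays down when let go.
- station_key_top (a point): Centre of the top face of the station's key, 108 mm above the bench when up; it stands 18 mm proud of the panel and moves with the cap. The cap sits on a soft spring (1.2 N/mm, up to 7 mm): the fingertip sinks about 2 mm, then the key goes down 6 mm, then the cap gives a few mm more and springs back when let go. Pushing the top 9 to 12 mm down, or until 5 to 6 N, switches it on.
- tester: Tip thermometer, a flat cream-white box 130 mm (x) by 80 mm (y) by 30 mm high, 0.4 kg, lying loose on the bench, with a metal face, a display window towards +x and one round black push key 36 mm to the -x side of the middle. The body's origin is the centre of its underside; x runs along its length, z up.
- tester_key (a joint): Push key of the tip thermometer, a black cap 22 mm across. 0 m = up (off, at the start), 0.006 m = fully down (on); counts as on from 0.004 m. It slides straight down against about 2.5 N of friction and stays down when let go.
- tester_key_top (a point): Centre of the top face of the thermometer's key, 48 mm above the bench when up; it stands 18 mm proud of the face and moves with the cap. The cap sits on a soft spring (1.2 N/mm, up to 7 mm): the fingertip sinks about 2 mm, then the key goes down 6 mm, then the cap gives a few mm more and springs back when let go. Pushing the top 9 to 12 mm down, or until 5 to 6 N, switches it on.
- spool: Wooden-coloured solder spool standing on end, 50 mm across, 46 mm high, loose bystander. Origin: centre of its underside.
- cup: Small open steel cup, 50 mm across, 50 mm high, loose bystander. Origin: centre of its underside.
- screwdriver: Screwdriver with black handle, 170 mm long, lying at the far edge of the bench, bystander. Its length is its x axis, handle to -x.
- cutters: Side cutters with black grips, about 150 mm long, lying at the far edge of the bench, bystander. Length along its x axis.
Not all that is in view belongs to the job. What is shaped like the tester but blue or yellow is not meant.

How it is judged:
By the outcome, as a careful person would: the job done as asked, in the order asked, and still so for the second after the job is handed in, with the robot touching nothing.
It also fails if it takes over 56 s, if anything falls off the work surface, if the arm or the gripper's body presses on something with over 40 N, if the wrist force passes 120 N, or if a joint passes its speed limit or range.

## Working session

There is one attempt and no reset: what is moved stays moved. The work goes in short steps, Python scripts to look and compute and a tool call to move; the robot and the scene stay as the last step left them, time stands still between calls to the robot, and variables do not carry over. Pictures are saved under pics/ and viewed, at most 10 in all, crops included, and the job is handed in when it is done.

Besides the shell and the picture viewer there is one more tool, called as name(argument=value, ...) on one line, values as JSON. jog_arm: Moves the arm, as the interface text tells. Its arguments: {"type":"object","properties":{"deltas":{"type":"array"},"claw":{"type":"number"}},"required":["deltas"]}

```bash
mkdir -p pics; python3 - <<'E'
from cell import ctrl,capture,camera_params
import cv2,numpy as np
s=ctrl.read_state();print(s,ctrl.grasp_offset)
for n in("top","side"):
    cv2.imwrite(f"pics/{n}1.png",capture(n)[:,:,::-1]);print(n,camera_params(n))
print(camera_params("wrist"))
E
```

```text
{'clock': 0.0, 'joint_pos': array([ 1.00080982,  0.33395079,  0.03987329,  1.46624457, -0.01339201,
        1.34328268, -0.05852472]), 'qvel': array([ 5.88631791e-04,  1.42281998e-03, -7.06083284e-04, -2.49590169e-04,
       -1.04962937e-03, -3.51323303e-04,  2.83418675e-05]), 'joint_torque': array([-1.56443628e-03, -6.58559060e+01,  1.36495616e+00, -4.05567491e+01,
        1.68927986e-02,  1.27470901e-02, -3.95054008e-05]), 'eef_pos': array([ 0.2946063 , -0.57891082,  0.23040853]), 'tcp_rot': array([-7.71388214e-04,  9.72426964e-01,  2.33206225e-01, -2.46281906e-04]), 'contact_force': array([ 0.16823669, -0.04218076, -0.01343779]), 'ft_torque': array([0.03827132, 0.05049195, 0.00270818]), 'finger_force': 0.0, 'opening': 0.08522319519559307} 0.0187
top {'K': array([[472.28613411,   0.        , 278.21285464],
       [  0.        , 472.28613411, 216.99484293],
       [  0.        ,   0.        ,   1.        ]]), 'k1': -0.11073367361893202, 'pose': array([[ 0.00654642, -0.99558282,  0.09365894,  0.47082987],
       [-0.99974303, -0.00854887, -0.02099499, -0.06611438],
       [ 0.0217029
[... 393 characters left out ...]
39019258, -0.63722343,  0.68728607],
       [-0.02212761, -0.86272192, -0.50519427,  0.70965123],
       [ 0.        ,  0.        ,  0.        ,  1.        ]])}
{'K': array([[293.65542028,   0.        , 282.67449167],
       [  0.        , 293.65542028, 208.47103567],
       [  0.        ,   0.        ,   1.        ]]), 'k1': -0.04421668055851712, 'mount': array([[ 6.12330516e-04, -9.49811784e-01, -3.12821354e-01,
         8.06088189e-02],
       [ 9.99999214e-01,  2.39424366e-04,  1.23048489e-03,
         5.92414043e-04],
       [-1.09383200e-03, -3.12821862e-01,  9.49811184e-01,
        -1.43323569e-01],
       [ 0.00000000e+00,  0.00000000e+00,  0.00000000e+00,
         1.00000000e+00]])}
```

View pics/top1.png

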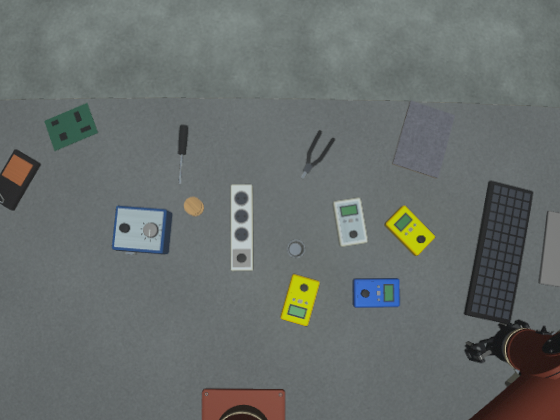

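View pics/side1.png

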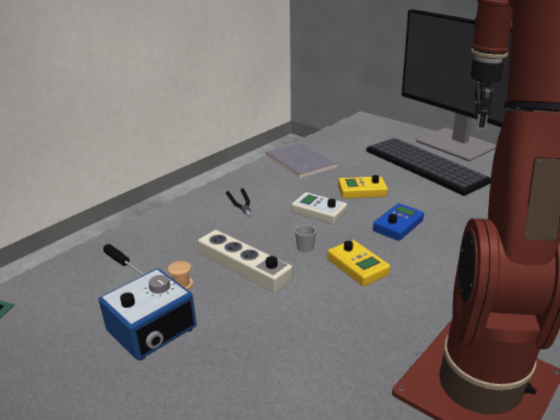

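The top view shows the strip key at (241,258), the station key at (125,228) with the dial at (150,230) beside it, and the white tester's key at (353,234). Things I could mistake for them: yellow tester keys at (421,239) and (303,287), the blue tester's key at (365,293), the dial, and the strip's sockets at (241,198/216/234). I choose the white tester, the strip's key at its -x end, and the station's black cap.

```bash
cat > h.py <<'E'
import numpy as np,cv2
from cell import camera_params
def ray(name,uv,pose=None):
    p=camera_params(name);K=p["K"];T=p["pose"] if pose is None else pose
    d=np.array([(uv[0]-K[0,2])/K[0,0],(uv[1]-K[1,2])/K[1,1]]);s=d.copy()
    for _ in range(20): s=d/(1+p["k1"]*(s@s))
    return T[:3,3],T[:3,:3]@np.array([*s,1])
def at_z(name,uv,z,pose=None):
    o,d=ray(name,uv,pose);return o+d*(z-o[2])/d[2]
def tri(a,b):
    M=np.zeros((3,3));v=np.zeros(3)
    for o,d in(a,b):
        d=d/np.linalg.norm(d);P=np.eye(3)-np.outer(d,d);M+=P;v+=P@o
    return np.linalg.solve(M,v)
def blob(img,uv,r=9,th=55):
    "centre of the dark blob nearest uv"
    x,y=map(int,uv);m=(img.max(2)<th).astype('uint8')[y-r:y+r+1,x-r:x+r+1]
    n,l,st,c=cv2.connectedComponentsWithStats(m)
    i=1+np.argmin([np.hypot(*(q-r))-.05*a for q,a in zip(c[1:],st[1:,4])])
    return c[i]+[x-r,y-r],st[i]
E
python3 - <<'E'
from h import *
t=cv2.imread("pics/top1.png");s=cv2.imread("pics/side1.png")
for n,u,v,z in(("strip",(241,258),(271,262),.06),("station",(125,228),(127,299),.108),("tester",(353,234),(331,203),.048)):
    c,st=blob(t,u);e,se=blob(s,v)
    print(n,c.round(1),st,at_z("top",c,z-.004).round(4),e.round(1),se,at_z("side",e,z-.006).round(4),tri(ray("top",c),ray("side",e)).round(4))
# strip/tester ends for axes
print(at_z("top",(241,198),.042)[:2],at_z("top",(241,234),.042)[:2],at_z("top",(348,210),.03)[:2],at_z("top",(150,230),.106)[:2])
cv2.imwrite("pics/crop.png",np.vstack([np.hstack([cv2.resize(t[y-30:y+30,x-30:x+30],(260,260),interpolation=2) for x,y in((241,258),(125,228),(353,234))]),np.hstack([cv2.resize(s[y-30:y+30,x-30:x+30],(260,260),interpolation=2) for x,y in((271,262),(127,299),(331,203))])]))
E
```

```text
Traceback (most recent call last):
  File "h.py", line 19, in blob
    i=1+np.argmin([np.hypot(*(q-r))-.05*a for q,a in zip(c[1:],st[1:,4])])
        ~~~~~~~~~^^^^^^^^^^^^^^^^^^^^^^^^^^^^^^^^^^^^^^^^^^^^^^^^^^^^^^^^^
ValueError: attempt to get argmin of an empty sequence
```

```bash
python3 - <<'E'
from h import *
t=cv2.imread("pics/top1.png");s=cv2.imread("pics/side1.png")
cv2.imwrite("pics/crop.png",np.vstack([np.hstack([cv2.resize(t[y-30:y+30,x-30:x+30],(260,260),interpolation=2) for x,y in((241,258),(125,228),(353,234))]),np.hstack([cv2.resize(s[y-30:y+30,x-30:x+30],(260,260),interpolation=2) for x,y in((271,262),(127,299),(331,203))])]))
for n,u,v,z in(("strip",(241,258),(271,262),.06),("station",(125,228),(127,299),.108),("tester",(353,234),(331,203),.048)):
    c,st=blob(t,u,9,85);e,se=blob(s,v,9,50)
    print(n,c.round(1),st,at_z("top",c,z-.004).round(4),e.round(1),se,at_z("side",e,z-.006).round(4),tri(ray("top",c),ray("side",e)).round(4))
print(at_z("top",(241,198),.042)[:2],at_z("top",(241,234),.042)[:2],at_z("top",(348,210),.03)[:2],at_z("top",(150,230),.106)[:2])
E
```

```text
strip [241.  257.5] [ 5  5  9  8 60] [0.4806 0.0069 0.056 ] [271.1 262.1] [  4   4  11  11 107] [0.4772 0.0109 0.054 ] [0.4806 0.0072 0.0505]
station [124.1 227.5] [ 3  5 11  9 71] [0.5557 0.3141 0.104 ] [127.1 299.7] [  3   3  13  14 147] [0.5527 0.3182 0.102 ] [0.5563 0.316  0.0986]
tester [353.  233.8] [ 6  6  7  7 40] [ 0.5479 -0.3005  0.044 ] [331.2 202.7] [ 6  5  7  8 49] [ 0.5457 -0.2977  0.042 ] [ 0.5482 -0.3013  0.0396]
[0.64494354 0.009939  ] [0.54514131 0.0085468 ] [ 0.61551953 -0.28955339] [0.54978438 0.24427661]
```

View pics/crop.png

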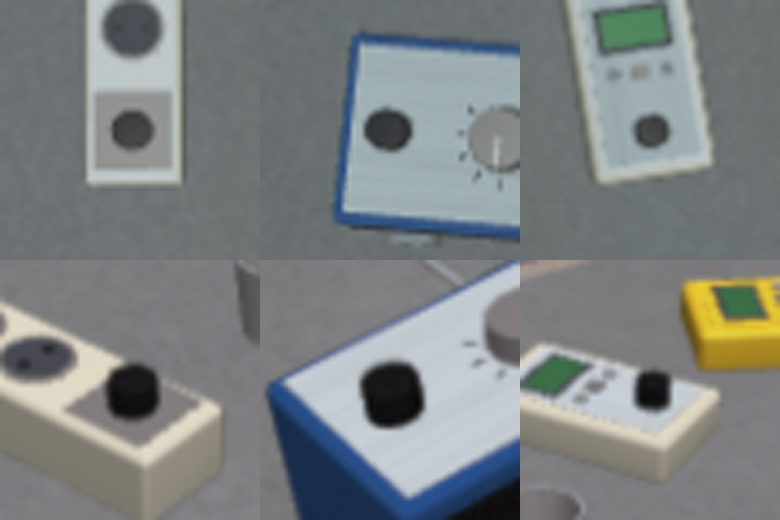

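The crops confirm the choice: a black cap on the strip's grey patch, one on the station's panel beside the dial, and one on the cream tester with a green display. The top and side views agree to about 4 mm, and the triangulated heights are plausible for the middle of each cap. I'll move over the strip key first.

jog_arm(deltas=[[18, 58, 0, 0, 0, 0], [37, 117, 0, 0, 0, 0], [55, 175, 0, 0, 0, 0], [74, 234, 0, 0, 0, 0], [92, 293, 0, 0, 0, 0], [111, 352, 0, 0, 0, 0], [130, 411, 0, 0, 0, 0], [148, 470, -20, 0, 0, 0], [167, 529, -40, 0, 0, 0], [185, 587, -60, 0, 0, 0]], claw=0)

```text
clock: 1.35
eef_pos: [0.4782, 0.0036, 0.1728]
tcp_rot: [0.0, 0.972, 0.233, 0.0]
contact_force: [1.4, -1.1, -0.3]
opening: 0.0001
finger_force: 0.0
```

jog_arm(deltas=[[0, 0, 0, 0, 0, 0], [0, 0, 0, 0, 0, 0], [0, 0, 0, 0, 0, 0], [0, 0, 0, 0, 0, 0]])

```text
clock: 1.85
eef_pos: [0.478, 0.0008, 0.1736]
tcp_rot: [0.0, 0.973, 0.232, 0.0]
contact_force: [0.3, -0.8, -0.4]
opening: -0.0002
finger_force: 0.0
```

```bash
cat > look.py <<'E'
import sys
from h import *
from cell import ctrl,capture
from scipy.spatial.transform import Rotation as R
def wpose():
    s=ctrl.read_state();q=s["tcp_rot"];T=np.eye(4);T[:3,:3]=R.from_quat([*q[1:],q[0]]).as_matrix();T[:3,3]=s["eef_pos"]
    return s,T@camera_params("wrist")["mount"]
def project(p,T):
    c=camera_params("wrist");q=np.linalg.inv(T)@[*p,1];s=q[:2]/q[2];s=s*(1+c["k1"]*(s@s));return c["K"][:2,:2]@s+c["K"][:2,2]
if __name__=="__main__":
    s,T=wpose();im=capture("wrist")[:,:,::-1];cv2.imwrite(f"pics/{sys.argv[1]}.png",im)
    p=np.array(eval(sys.argv[2]));print(s["clock"],s["eef_pos"].round(4),s["contact_force"].round(2),"expected key px",project(p,T),"tip px",project(s["eef_pos"],T))
E
python3 look.py w1 "(.480,.008,.06)"
```

```text
1.85 [0.478  0.0008 0.1736] [ 0.26 -0.78 -0.36] expected key px [275.54023139 199.1334413 ] tip px [281.22230782 266.12412685]
```

View pics/w1.png

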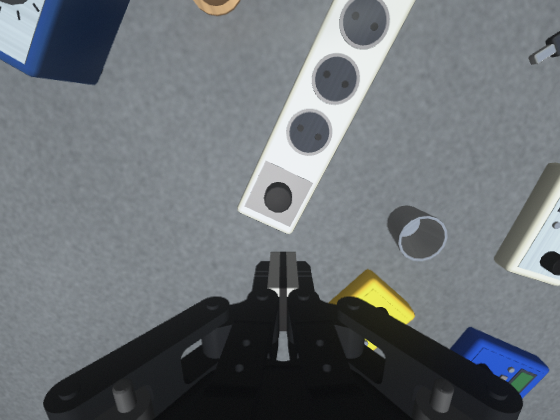

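The wrist view shows the key at about (277,196), near the predicted (275.5,199), and the finger tips at (283,255). I'll compute its position from this view.

```bash
cat > m.py <<'E'
# m.py pic x y z : key centre from the wrist picture (arm still at that pose)
import sys
from look import *
n,u,v,z=sys.argv[1],*map(float,sys.argv[2:]);im=cv2.imread(f"pics/{n}.png");s,T=wpose()
for th in(55,75):
    try:
        c,st=blob(im,(u,v),26,th);print(th,c.round(1),st,[at_z("wrist",c,z-d,T).round(4)[:2] for d in(0,.006)])
    except ValueError: print(th,"none")
g=im[int(v)-30:int(v)+30,int(u)-30:int(u)+30].max(2)
print(g[30,::3],g[::3,30])
E
python3 m.py w1 277 196 .06
```

```text
55 [279.2 186.6] [ 16  12  25  16 102] [array([0.492 , 0.0105]), array([0.4907, 0.0099])]
75 [279.4 197.5] [ 14  12  27  30 403] [array([0.483 , 0.0058]), array([0.4814, 0.005 ])]
[243 194 194 194 194 193  60  78  78  79  77  77  76  72  68 177 191 191
 190 189] [170 195 196 196 195 193  49  70  79  78  77  78  76  72  70  65 191 190
 190 244]
```

Key centre is about (0.481, 0.0065), which agrees with the other views. Descending to hover 14 mm above it.

jog_arm(deltas=[[3, 6, -30, 0, 0, 0], [3, 6, -60, 0, 0, 0], [3, 6, -85, 0, 0, 0], [3, 6, -100, 0, 0, 0], [3, 6, -100, 0, 0, 0], [3, 6, -100, 0, 0, 0]])

```text
clock: 2.65
eef_pos: [0.4817, 0.0079, 0.0742]
tcp_rot: [0.0, 0.972, 0.233, 0.001]
contact_force: [0.4, 0.5, -0.1]
opening: 0.0002
finger_force: 0.0
```

```bash
python3 look.py w2 "(.481,.0065,.06)"; python3 -c "
import cv2
from cell import capture
a=cv2.imread('pics/w2.png')[120:330,170:390];b=capture('side')[:,:,::-1][190:310,210:330]
cv2.imwrite('pics/c2.png',cv2.hconcat([cv2.resize(a,(400,400)),cv2.resize(b,(400,400),interpolation=2)]))"
```

```text
2.65 [0.4817 0.0079 0.0742] [ 0.45  0.48 -0.05] expected key px [282.8195911 256.1257343] tip px [281.22126847 266.12300275]
```

View pics/c2.png

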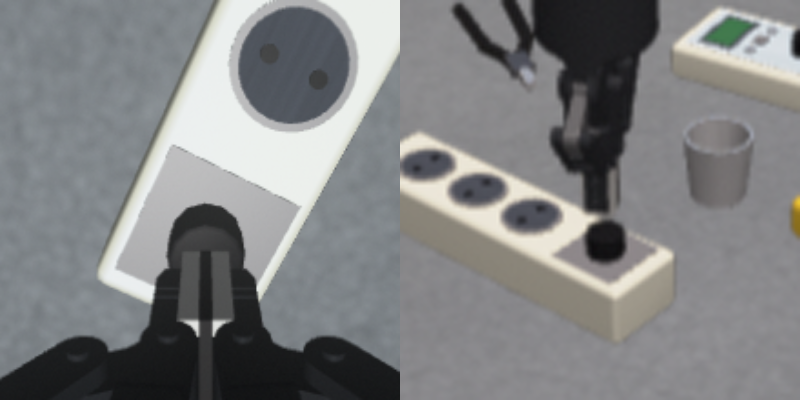

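The tip is laterally centred over the cap and above it, and the top face sits about where predicted. Pressing gently.

jog_arm(deltas=[[-1, -1, -10, 0, 0, 0], [-1, -1, -14, 0, 0, 0], [-1, -1, -16, 0, 0, 0], [-1, -1, -18, 0, 0, 0], [-1, -1, -20, 0, 0, 0], [-1, -1, -22, 0, 0, 0], [-1, -1, -22, 0, 0, 0]])

```text
clock: 3.62
eef_pos: [0.48, 0.0069, 0.0513]
tcp_rot: [-0.0, 0.972, 0.233, -0.0]
contact_force: [-3.0, -2.2, 3.5]
opening: -0.0001
finger_force: 1.7
```

jog_arm(deltas=[[0, 0, -1, 0, 0, 0], [0, 0, -2, 0, 0, 0], [0, 0, -2, 0, 0, 0]])

```text
clock: 4.0
eef_pos: [0.48, 0.0069, 0.0494]
tcp_rot: [0.0, 0.972, 0.233, 0.0]
contact_force: [-2.8, -1.4, 5.9]
opening: -0.0002
finger_force: 2.8
```

5.9 N at 10.6 mm of travel, so the key should be on. Lifting to check.

jog_arm(deltas=[[0, 0, 3, 0, 0, 0], [0, 0, 8, 0, 0, 0], [0, 0, 20, 0, 0, 0], [0, 0, 60, 0, 0, 0], [0, 0, 110, 0, 0, 0], [0, 0, 120, 0, 0, 0], [0, 0, 120, 0, 0, 0]])

```text
clock: 4.88
eef_pos: [0.4804, 0.007, 0.17]
tcp_rot: [0.0, 0.972, 0.233, 0.001]
contact_force: [0.8, 1.0, -0.5]
opening: -0.0002
finger_force: 0.0
```

```bash
cat > sd.py <<'E'
from h import *
from cell import capture
import sys
s=capture("side")[:,:,::-1];cv2.imwrite(f"pics/side_{sys.argv[1]}.png",s);a=cv2.imread("pics/side1.png")
for n,v in(("strip",(271,262)),("station",(127,299)),("tester",(331,203))):
    print(n,[(c.round(1),q) for c,q in(blob(a,v,9,50),blob(s,v,9,50))])
def crop(i,u,v):return cv2.resize(i[v-40:v+40,u-40:u+40],(400,400),interpolation=2)
u,v=map(int,sys.argv[2:4]);cv2.imwrite(f"pics/cmp_{sys.argv[1]}.png",cv2.hconcat([crop(a,u,v),crop(s,u,v)]))
E
python3 sd.py strip 271 262
```

```text
strip [(array([271.1, 262.1]), array([  4,   4,  11,  11, 107], dtype=int32)), (array([271.1, 263.1]), array([ 4,  6, 11,  9, 84], dtype=int32))]
station [(array([127.1, 299.7]), array([  3,   3,  13,  14, 147], dtype=int32)), (array([127.1, 299.8]), array([  3,   3,  13,  14, 145], dtype=int32))]
tester [(array([331.2, 202.7]), array([ 6,  5,  7,  8, 49], dtype=int32)), (array([331.2, 202.7]), array([ 6,  5,  7,  8, 47], dtype=int32))]
```

View pics/cmp_strip.png

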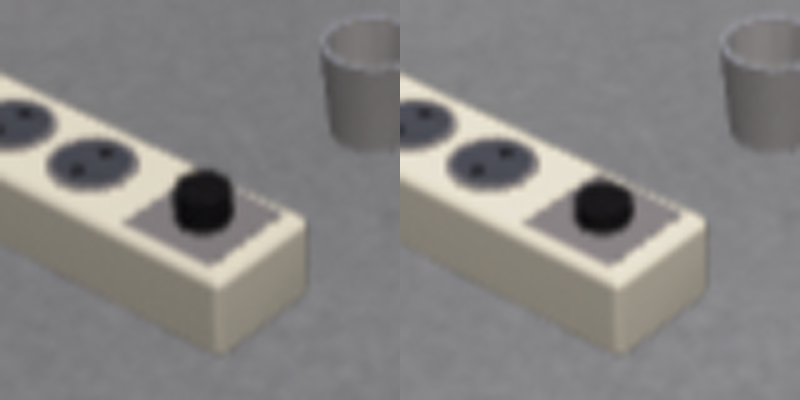

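The strip's cap is visibly down (pixel top edge 2 rows lower) and its body has not moved. On to the station.

jog_arm(deltas=[[13, 51, 10, 0, 0, 0], [25, 102, 20, 0, 0, 0], [38, 154, 20, 0, 0, 0], [50, 205, 20, 0, 0, 0], [63, 256, 20, 0, 0, 0], [75, 307, 20, 0, 0, 0], [75, 307, 20, 0, 0, 0], [75, 307, 20, 0, 0, 0]])

```text
clock: 5.92
eef_pos: [0.5544, 0.3133, 0.1874]
tcp_rot: [0.0, 0.972, 0.233, -0.001]
contact_force: [0.6, -0.6, -0.1]
opening: -0.0002
finger_force: 0.0
```

```bash
python3 look.py w3 "(.5557,.3145,.108)"; python3 m.py w3 280 215 .108
```

```text
5.925 [0.5544 0.3133 0.1874] [ 0.59 -0.65 -0.13] expected key px [280.99315731 214.73051971] tip px [281.22201789 266.11546627]
55 [280.6 197.8] [ 14   5  27  12 117] [array([0.5685, 0.3204]), array([0.567 , 0.3196])]
75 [283.  210.7] [ 13   4  30  35 474] [array([0.5598, 0.3138]), array([0.558 , 0.3128])]
[231 227 230 230 227 229  76  78  77  78  77  78  76  73  72  67 231 230
 231 231] [226 232 230  52  52  73  81  80  79  79  77  74  73  70  73 226 227 230
 231 229]
```

The cap's top face is centred at about (282,214) against the predicted (281,214.7), so the target (0.556, 0.314, 0.108) is confirmed.

jog_arm(deltas=[[2, 1, -30, 0, 0, 0], [2, 1, -55, 0, 0, 0], [2, 1, -68, 0, 0, 0], [2, 1, -68, 0, 0, 0], [2, 1, -68, 0, 0, 0]])

```text
clock: 6.6
eef_pos: [0.5576, 0.3149, 0.1224]
tcp_rot: [-0.0, 0.972, 0.233, 0.001]
contact_force: [0.3, -0.6, 0.9]
opening: 0.0001
finger_force: 0.0
```

jog_arm(deltas=[[0, 0, -8, 0, 0, 0], [0, 0, -12, 0, 0, 0], [0, 0, -14, 0, 0, 0], [0, 0, -16, 0, 0, 0], [0, 0, -18, 0, 0, 0], [0, 0, -19, 0, 0, 0], [0, 0, -19, 0, 0, 0]])

```text
clock: 7.48
eef_pos: [0.557, 0.3149, 0.1023]
tcp_rot: [0.0, 0.972, 0.233, -0.0]
contact_force: [-2.5, -0.7, 2.0]
opening: -0.0001
finger_force: 1.1
```

Now 5.7 mm down; I need about 10.5 mm.

jog_arm(deltas=[[0, 0, -2, 0, 0, 0], [0, 0, -3, 0, 0, 0], [0, 0, -4, 0, 0, 0], [0, 0, -5, 0, 0, 0], [0, 0, -5, 0, 0, 0]])

```text
clock: 8.1
eef_pos: [0.5572, 0.315, 0.0976]
tcp_rot: [-0.0, 0.972, 0.233, 0.0]
contact_force: [-2.6, -0.9, 6.1]
opening: -0.0
finger_force: 2.7
```

6.1 N at 10.4 mm. Lifting and checking.

jog_arm(deltas=[[0, 0, 3, 0, 0, 0], [0, 0, 8, 0, 0, 0], [0, 0, 20, 0, 0, 0], [0, 0, 60, 0, 0, 0], [0, 0, 90, 0, 0, 0], [0, 0, 90, 0, 0, 0]])

```text
clock: 8.85
eef_pos: [0.5581, 0.316, 0.1907]
tcp_rot: [-0.001, 0.972, 0.233, 0.002]
contact_force: [0.4, 0.2, -0.5]
opening: 0.0001
finger_force: 0.0
```

```bash
python3 sd.py station 127 299
```

```text
strip [(array([271.1, 262.1]), array([  4,   4,  11,  11, 107], dtype=int32)), (array([271.1, 263.1]), array([ 4,  6, 11,  9, 84], dtype=int32))]
station [(array([127.1, 299.7]), array([  3,   3,  13,  14, 147], dtype=int32)), (array([127.4, 301. ]), array([  4,   6,  12,  11, 111], dtype=int32))]
tester [(array([331.2, 202.7]), array([ 6,  5,  7,  8, 49], dtype=int32)), (array([331.2, 202.7]), array([ 6,  5,  7,  8, 47], dtype=int32))]
```

View pics/cmp_station.png

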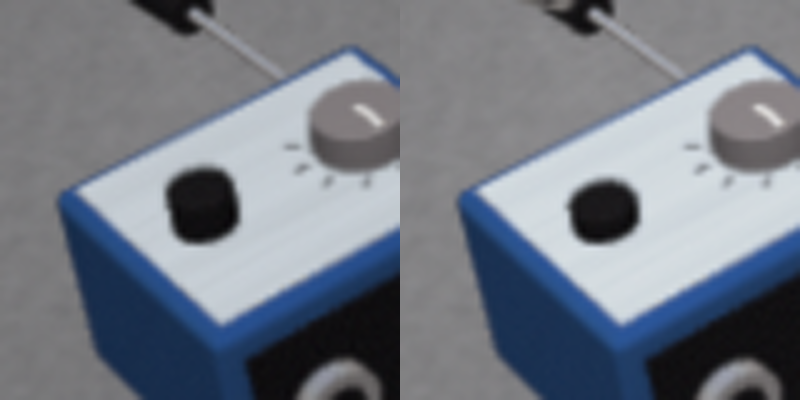

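The station key is down and the box and dial are unmoved. On to the tester, travelling high and then hovering at z = 0.15.

jog_arm(deltas=[[-1, -61, 0, 0, 0, 0], [-2, -122, 0, 0, 0, 0], [-3, -183, 0, 0, 0, 0], [-4, -244, 0, 0, 0, 0], [-5, -305, 0, 0, 0, 0], [-6, -366, 0, 0, 0, 0], [-7, -427, 0, 0, 0, 0], [-8, -488, -10, 0, 0, 0], [-9, -549, -25, 0, 0, 0], [-10, -610, -40, 0, 0, 0]])

```text
clock: 10.15
eef_pos: [0.5462, -0.2962, 0.1462]
tcp_rot: [-0.0, 0.972, 0.233, -0.0]
contact_force: [0.9, 0.1, -0.7]
opening: -0.0
finger_force: 0.0
```

jog_arm(deltas=[[0, 0, 0, 0, 0, 0], [0, 0, 0, 0, 0, 0], [0, 0, 0, 0, 0, 0]])

```text
clock: 10.52
eef_pos: [0.5475, -0.2927, 0.1475]
tcp_rot: [-0.0, 0.972, 0.234, 0.0]
contact_force: [0.4, 0.0, 0.4]
opening: 0.0002
finger_force: 0.0
```

```bash
python3 look.py w4 "(.548,-.3005,.048)"; python3 m.py w4 280 210 .048
```

```text
10.525 [ 0.5475 -0.2927  0.1475] [0.38 0.   0.38] expected key px [289.90680369 212.60595656] tip px [281.22112447 266.11770297]
55 [292.2 201.2] [ 28  13  22  12 106] [array([ 0.5582, -0.2977]), array([ 0.5566, -0.2987])]
75 [293.4 210.4] [ 28  13  23  27 407] [array([ 0.5512, -0.3025]), array([ 0.5495, -0.3037])]
[225 241 232 224 226 226 218 224 223 226 188  78  78  76  76  73  70  67
  54 227] [223 226 227 228 223 225 226 227 226 225 188 187 226 227 227 239 237 187
 142 145]
```

The cap's top is at about (293,212), giving roughly (0.549, -0.302), within 2 mm of the top view. Descending in two stages.

jog_arm(deltas=[[1, -9, -20, 0, 0, 0], [1, -9, -50, 0, 0, 0], [1, -9, -75, 0, 0, 0], [1, -9, -87, 0, 0, 0], [1, -9, -87, 0, 0, 0], [1, -9, -87, 0, 0, 0]])

```text
clock: 11.32
eef_pos: [0.5486, -0.3037, 0.0614]
tcp_rot: [0.0, 0.972, 0.233, 0.001]
contact_force: [-0.2, -0.4, 0.5]
opening: 0.0002
finger_force: 0.0
```

```bash
python3 look.py w5 "(.549,-.302,.048)"; python3 -c "
import cv2
a=cv2.imread('pics/w5.png')[120:330,170:390]
cv2.imwrite('pics/c5.png',cv2.resize(a,(440,420)))"
```

```text
11.325 [ 0.5486 -0.3037  0.0614] [-0.19 -0.36  0.53] expected key px [279.01064646 253.28681928] tip px [281.2203579  266.12230833]
```

View pics/c5.png

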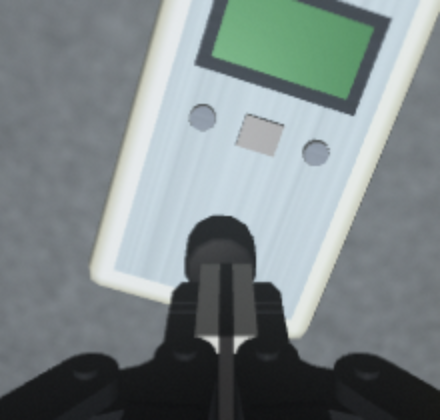

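The tip is about 2 mm right of the cap centre (226 vs 220 in the crop). Correcting that and pressing.

jog_arm(deltas=[[-1, 2, -6, 0, 0, 0], [-1, 2, -12, 0, 0, 0], [-1, 2, -14, 0, 0, 0], [-1, 2, -16, 0, 0, 0], [-1, 2, -18, 0, 0, 0], [-1, 2, -20, 0, 0, 0], [-1, 2, -21, 0, 0, 0], [-1, 2, -21, 0, 0, 0]])

```text
clock: 12.38
eef_pos: [0.547, -0.3014, 0.0395]
tcp_rot: [-0.0, 0.972, 0.233, -0.0]
contact_force: [-1.9, 1.6, 3.4]
opening: -0.0
finger_force: 1.6
```

jog_arm(deltas=[[0, 0, -1, 0, 0, 0], [0, 0, -2, 0, 0, 0], [0, 0, -2, 0, 0, 0]])

```text
clock: 12.75
eef_pos: [0.547, -0.3015, 0.0376]
tcp_rot: [0.0, 0.972, 0.233, 0.0]
contact_force: [-1.8, 1.4, 5.7]
opening: 0.0002
finger_force: 2.7
```

jog_arm(deltas=[[0, 0, 3, 0, 0, 0], [0, 0, 8, 0, 0, 0], [0, 0, 20, 0, 0, 0], [0, 0, 60, 0, 0, 0], [0, 0, 110, 0, 0, 0], [0, 0, 130, 0, 0, 0], [0, 0, 130, 0, 0, 0]])

```text
clock: 13.62
eef_pos: [0.5479, -0.3019, 0.1694]
tcp_rot: [0.001, 0.972, 0.233, 0.001]
contact_force: [1.0, 0.1, -0.9]
opening: -0.0
finger_force: 0.0
```

```bash
python3 sd.py tester 331 203; python3 -c "
import cv2
a,b=[cv2.imread(f'pics/side{n}.png') for n in('1','_tester')]
d=cv2.absdiff(a,b).max(2)>40
n,l,s,c=cv2.connectedComponentsWithStats(d.astype('uint8'));print([x.tolist() for x in s[1:] if x[4]>4])"
```

```text
strip [(array([271.1, 262.1]), array([  4,   4,  11,  11, 107], dtype=int32)), (array([271. , 263.1]), array([ 4,  6, 11,  9, 85], dtype=int32))]
station [(array([127.1, 299.7]), array([  3,   3,  13,  14, 147], dtype=int32)), (array([127.4, 301. ]), array([  4,   6,  12,  11, 112], dtype=int32))]
tester [(array([331.2, 202.7]), array([ 6,  5,  7,  8, 49], dtype=int32)), (array([331., 204.]), array([ 6,  8,  7,  5, 31], dtype=int32))]
[[308, 0, 116, 86, 4104], [475, 0, 13, 22, 223], [488, 0, 20, 3, 36], [483, 47, 18, 3, 29], [471, 48, 37, 16, 223], [319, 89, 32, 68, 1095], [486, 89, 4, 3, 11], [552, 101, 8, 1, 8], [535, 108, 25, 4, 64], [478, 114, 3, 6, 12], [485, 117, 3, 5, 8], [479, 121, 6, 6, 28], [478, 123, 23, 57, 764], [530, 172, 3, 22, 25], [467, 184, 29, 44, 487], [529, 195, 1, 6, 6], [327, 198, 9, 4, 28], [447, 226, 19, 95, 597], [473, 230, 25, 79, 593], [468, 234, 4, 3, 5], [499, 234, 13, 24, 104], [474, 239, 4, 49, 103], [558, 245, 2, 9, 12], [265, 255, 13, 6, 37], [500, 254, 3, 13, 13], [555, 254, 3, 35, 66], [490, 258, 4, 29, 81], [503, 269, 1, 9, 9], [120, 292, 14, 8, 59], [491, 313, 9, 16, 64], [522, 312, 24, 16, 120], [556, 329, 4, 8, 11], [540, 339, 15, 11, 87]]
```

View pics/cmp_tester.png

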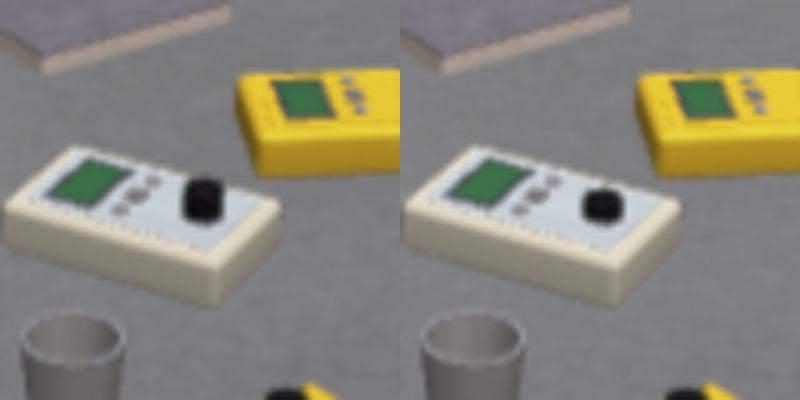

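The tester's cap is down. Apart from the arm itself, the only changes from the first side image are the three caps at (331,200), (271,258) and (127,296). All three keys are on, nothing else has moved and the arm is clear, so I'm handing in.

```bash
python3 -c "
from cell import job_done
print(job_done())"
```

```text
the job is handed in; nothing more can be done
None
```

I pressed the strip, station and tester keys in that order at about 6 N each; the images show all three caps down and nothing else moved, and the job was handed in at about 14 s of robot time with the arm clear.

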